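Cover the drinking glass with the thin wooden paddle cover

ROBOT

A 6-joint arm with a two-finger parallel gripper is mounted at the origin on a cart in front of the work surface, level with it; the furniture and walls round the work are solid. World frame = base frame: x ahead of the robot, y to its left, z up, the work surface at z = 0. Lengths are in m, angles in rad, forces in N, time in s.
With the tool pointing down it reaches from about 0.325 to 0.925 m from the base axis. Payload 3.1 kg.
Tool frame: the origin (TCP) lies on the centre line of the jaws, within the pads' length; the fingertips stand 8 mm ahead of it and the grasp point (between the pads) lies 11 mm behind it; z points along the fingers, y is the line along which they close (so a half turn about z gives the same grasp; the last joint's range is limited). The gripper opens to 85 mm and grips with 20 to 120 N. Pads are 22 mm wide; open, the fingers measure 114 mm over their backs; the gripper's body (76 mm by 85 mm) begins 54 mm behind the grasp point. The pads swing forward as they close: fully open they stand 13 mm farther back than shut.
Start: joints at [1.009, 0.217, 1.613, -0, 1.311, -0.112], TCP at [0.272, 0.563, 0.239] pointing down, gripper open.
Joint ranges: [-2.75, 2.75], [-0.78, 2.1], [0.31, 2.55], [-1.13, 4.27], [0.13, 2.63], [-2.58, 2.58]. Speed limits (rad/s): [2.79, 2.79, 3.14, 3.14, 3.14, 3.14].

INTERFACE

Orientations are given as a 3x3 rotation matrix whose columns are the frame's x, y, z axes.
In Python, from workcell import env gives the robot as it stands.
- The arm moves only by the tool play_rows, never from a script. Its argument "targets" is text: rows parted by semicolons, each of 5 numbers parted by spaces: the shift along the tool's x, y, z in mm, then the turn about the tool's z in degrees, then the finger opening in mm, from 0 to 85.4. A call has 1 to 12 rows; each row is the pose to reach, as a shift and turn from the pose commanded when the call began, along the tool's axes at that moment; what a row does not reach only later rows make up. A row lasts 1/10 s, in which the tool goes at most 50 mm and 8.59 degrees, less where a joint would pass 70% of its speed; a pose out of reach is approached as far as the arm can. A call with a gripper value outside its range is refused whole. The fingers move at their own pace and stop on an object; "grip_force" is the grip in N (left out, the last holds). Time passes only in rows, so rows that repeat a pose let the fingers close. It gives the time, the measured TCP pose, the force, the opening and the grip force at its end, in the units of the state.
- env.state(): the state, without advancing time (a new reading comes with each control period).
- env.capture(name): name is "side" or "top"; returns (picture, depth): 480x640x3 uint8, red, green, blue; 480x640 float32, m along the optical axis (not along the pixel's ray), 0 where there is no reading.
- env.calibration(name): a dict with "intrinsics" (3x3 intrinsics, pixels), "k1" (the pictures are not rectified: a ray, as slopes to the right and down, at radius r is drawn at 1 + k1 r^2 times it, then the intrinsics apply), "pose" (4x4, takes a point from camera to world coordinates). Camera axes: x right, y down, z forward; pixel columns grow to the right and rows downward; lengths in m; the calibration is good to about 2 mm. A picture is of the moment at which its call begins. calibration takes no time and is no camera call.
- env.job_done(): hands the job in; it is judged then, once.
The state is a dict: "t": time; "qpos": joint angles; "qd": joint speeds; "tau": joint torques, N m; "ee_pos": TCP position; "eef_rot": TCP orientation; "wrist_force": force on the tool from outside, world axes, zero at the start; "wrist_torque": the same for the moment, N m; "grip_width": finger opening in m; "gripper_force": force on a finger pad.
Only numpy, scipy, OpenCV 4.12 (cv2) and the standard library are available. Lean on these libraries where they do the work, as an engineer would, in place of code of your own. Each camera call takes 0.05 s, during which the arm holds its last target. There are 200 camera calls.

TASK

Cover the drinking glass with the thin wooden cover that lies flat on the butcher's block. It is too thin to pick up there, so slide it towards you until its handle stands well out past the block's front edge, take hold of it by the handle, and lay it gently so that its round part sits flat and centred on the glass. Leave the glass and the mug standing where they are.

Things in the scene. Friction and masses are not known exactly. Their poses are not given: they have to be found in the camera images.
- block_edge (a point): The middle of the front (robot-side) top edge of a dark wooden butcher's block, 220 mm deep (x) x 200 mm wide (y) x 60 mm high, fixed to the worktop, straight front face. The point lies on the block's top face at its front edge, 60 mm above the worktop; its x axis points level from the front edge back across the block (away from the robot), y along the front edge to the left, z up.
- cover_disc (a point): The cover, a pale wooden paddle 3 mm thick, about 40 g, flat on the block: a disc 100 mm across and a handle 28 mm wide whose rounded tip is 140 mm from the disc centre. Press with shut fingertips at 5 to 10 N to drag it along the block. The point is the disc centre, half-way through the thickness; x points from handle to disc (the handle runs along -x), z up.
- cover_handle (a point): The grip point on the same cover's handle: on its centre line, half-way through its thickness, 112 mm from the disc's centre and 28 mm from the tip. The handle is 28 mm wide along y and 3 mm thick here, with parallel straight sides. Axes as for the disc.
- cover_tip (a point): The rounded tip of the same cover's handle, half-way through its thickness, 140 mm from the disc's centre.
- glass_center (a point): The clear drinking glass to be covered, standing upright and loose on the worktop or on the sink's drainer: 79 mm across, 90 mm high, no handle. The point is on its axis half-way up (45 mm above its foot, 45 mm below its rim).
- mug_center (a point): A cream-coloured mug with a handle, standing upright, loose: about 78 mm across (109 mm with its handle), 101 mm high. Not to be covered. The point is on its axis, 50 mm above its foot.
There are look-alikes about, which are no part of the job. Leave any pink look-alike of the part that bears glass_center alone.

How it is judged:
By the outcome, as a careful person would: the job done as asked, in the order asked, and still so for the second after the job is handed in, with the robot touching nothing.
It also fails if it takes over 54 s, if anything falls off the work surface, if the arm or the gripper's body presses on something with over 40 N, if the wrist force passes 120 N, or if a joint passes its speed limit or range.

## Working session

There is one attempt and no reset: what is moved stays moved. The work goes in short steps, Python scripts to look and compute and a tool call to move; the robot and the scene stay as the last step left them, time stands still between calls to the robot, and variables do not carry over. Pictures are saved under pics/ and viewed, at most 10 in all, crops included, and the job is handed in when it is done.

Besides the shell and the picture viewer there is one more tool, called in YAML: its name, and indented under it one key for each argument. play_rows: Moves the arm, as the interface text tells. Its arguments: {"type":"object","properties":{"targets":{"type":"string"},"grip_force":{"type":"number"}},"required":["targets"]}

```bash
mkdir -p pics; cat > h.py <<'E'
import numpy as np, cv2
from workcell import env
def snap(n,f):
    im,d=env.capture(n); cv2.imwrite(f'pics/{f}.png',im[:,:,::-1]); np.save(f'pics/{f}.npy',d); return im,d
def ray(n,u,v):
    c=env.calibration(n);K=np.array(c['intrinsics']);k=c['k1']
    xd,yd=(u-K[0,2])/K[0,0],(v-K[1,2])/K[1,1]
    x,y=xd,yd
    for _ in range(20):
        s=1+k*(x*x+y*y);x,y=xd/s,yd/s
    T=np.array(c['pose']);return T[:3,3],T[:3,:3]@np.array([x,y,1.])
def atz(n,u,v,z):
    o,d=ray(n,u,v);return o+d*(z-o[2])/d[2]
def atd(n,u,v,dep):
    o,d=ray(n,u,v);return o+d*dep
def proj(n,p):
    c=env.calibration(n);K=np.array(c['intrinsics']);T=np.array(c['pose'])
    q=T[:3,:3].T@(np.array(p)-T[:3,3]);x,y=q[:2]/q[2];s=1+c['k1']*(x*x+y*y)
    return K[0,0]*x*s+K[0,2],K[1,1]*y*s+K[1,2]
E
python3 - <<'E'
from h import *
snap('top','t1');snap('side','s1')
for n in('top','side'):print(env.calibration(n))
s=env.state();print(s['t'],s['ee_pos'],s['eef_rot'],s['wrist_force'])
E
```

```text
{'intrinsics': array([[530.1910203 ,   0.        , 326.63938156],
       [  0.        , 530.1910203 , 253.35333442],
       [  0.        ,   0.        ,   1.        ]]), 'k1': -0.06020678547924447, 'pose': array([[-1.49318842e-02, -9.90206334e-01,  1.38810862e-01,
         4.24682357e-01],
       [-9.99884370e-01,  1.51868612e-02,  7.77810328e-04,
         6.00164597e-02],
       [-2.87829401e-03, -1.38783197e-01, -9.90318605e-01,
         1.21574524e+00],
       [ 0.00000000e+00,  0.00000000e+00,  0.00000000e+00,
         1.00000000e+00]])}
{'intrinsics': array([[490.61502539,   0.        , 321.10078433],
       [  0.        , 490.61502539, 242.52704584],
       [  0.        ,   0.        ,   1.        ]]), 'k1': -0.1147970739167393, 'pose': array([[ 0.33825273, -0.78721948,  0.51562639, -0.00829746],
       [-0.94101512, -0.28800968,  0.17759779, -0.15330619],
       [ 0.00869695, -0.54528517, -0.83820549,  1.04174986],
       [ 0.        ,  0.        ,  0.        ,  1.        ]])}
0.1 [0.27132593 0.56221537 0.2380599 ] [[-9.00545520e-01  4.34760033e-01 -1.21671901e-03]
 [ 4.34761649e-01  9.00543583e-01 -1.88784561e-03]
 [ 2.74948677e-04 -2.22907366e-03 -9.99997478e-01]] [ 0.11197102  0.00177973 -0.33554487]
```

View pics/t1.png

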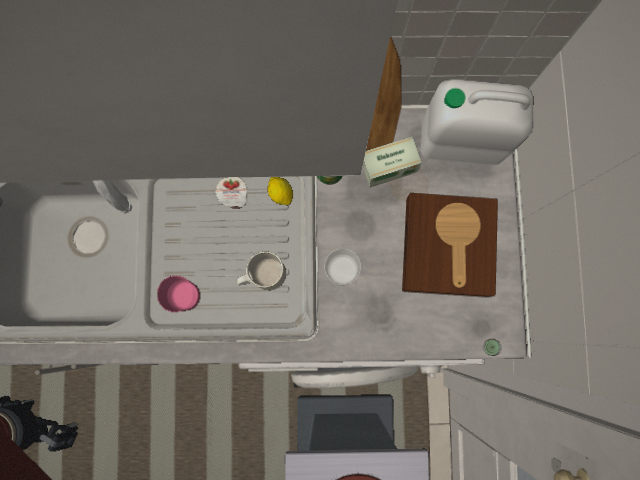

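View pics/s1.png

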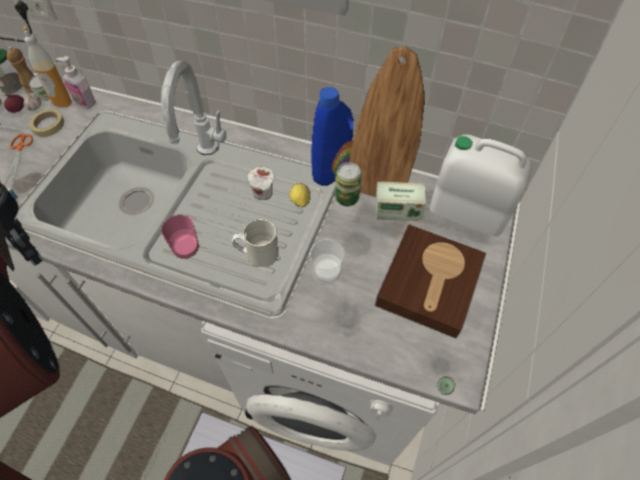

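The top view shows the clear glass at about (343,267), the mug at (266,271), the block at columns 403–497 and rows 194–296, the cover disc at (458,226), and the handle tip at about (459,287). I'll enlarge it for finer readings.

```bash
python3 - <<'E'
from h import *
a=cv2.imread('pics/t1.png')[185:305,320:510]
b=cv2.imread('pics/s1.png')[225:345,300:490]
cv2.imwrite('pics/c1.png',cv2.resize(a,None,fx=4.2,fy=4.2,interpolation=cv2.INTER_CUBIC))
cv2.imwrite('pics/c2.png',cv2.resize(b,None,fx=4.2,fy=4.2,interpolation=cv2.INTER_CUBIC))
# cover mask
im=cv2.imread('pics/t1.png');h=cv2.cvtColor(im,cv2.COLOR_BGR2HSV)
m=((h[...,2]>120)&(h[...,1]>70)&(h[...,0]>8)&(h[...,0]<25)).astype(np.uint8);m[:190]=0;m[305:]=0;m[:,:410]=0;m[:,500:]=0
v,u=np.nonzero(m)
P=np.array([atz('top',a,b,.063)[:2] for a,b in zip(u,v)]);print(len(P),P.min(0),P.max(0))
w=[];
best=None
for cx in np.arange(P[:,0].max()-.06,P[:,0].max()-.04,.001):
  for cy in np.arange(P[:,1].mean()-.015,P[:,1].mean()+.015,.001):
    n=(np.hypot(P[:,0]-cx,P[:,1]-cy)<.05).sum()
    if best is None or n>best[0]:best=(n,cx,cy)
print('disc',best)
hd=P[np.hypot(P[:,0]-best[1],P[:,1]-best[2])>.06];print('handle mean',hd.mean(0), 'slope',np.polyfit(hd[:,0],hd[:,1],1),'far',np.hypot(*(P-best[1:]).T).max())
d=np.load('pics/t1.npy')
for n,q in dict(fl=(405,292),fr=(494,295),bl=(409,195),br=(496,201)).items():print(n,atd('top',*q,d[q[1],q[0]]),atz('top',*q,.06))
for n,q in dict(glass=(343,267),mug=(266,271),greenthing=(492,347)).items():print(n,atd('top',*q,d[q[1],q[0]]),atz('top',*q,.09))
E
```

```text
2065 [ 0.50762231 -0.27941083] [ 0.69549371 -0.18202923]
disc (np.int64(1542), np.float64(0.646493708974477), np.float64(-0.2311936474903344))
handle mean [ 0.54909621 -0.22853348] slope [-0.02528249 -0.21465096] far 0.1389473231462901
fl [ 5.02766339e-01 -1.17436646e-01  3.79043938e-04] [ 0.49893585 -0.10873151  0.06      ]
fr [ 0.48890866 -0.30347908  0.06179647] [ 0.48900865 -0.30404498  0.06      ]
bl [ 0.71623259 -0.12575507  0.05829663] [ 0.71580353 -0.12548168  0.06      ]
br [ 0.6991734  -0.32058969  0.06155391] [ 0.69954295 -0.3211021   0.06      ]
glass [0.55876686 0.0247447  0.03484224] [0.55250402 0.02639218 0.09      ]
mug [0.55567697 0.20100841 0.00414214] [0.54639429 0.19101729 0.09      ]
greenthing [ 0.37447902 -0.31006892  0.00618502] [ 0.3779578  -0.28442431  0.09      ]
```

View pics/c1.png

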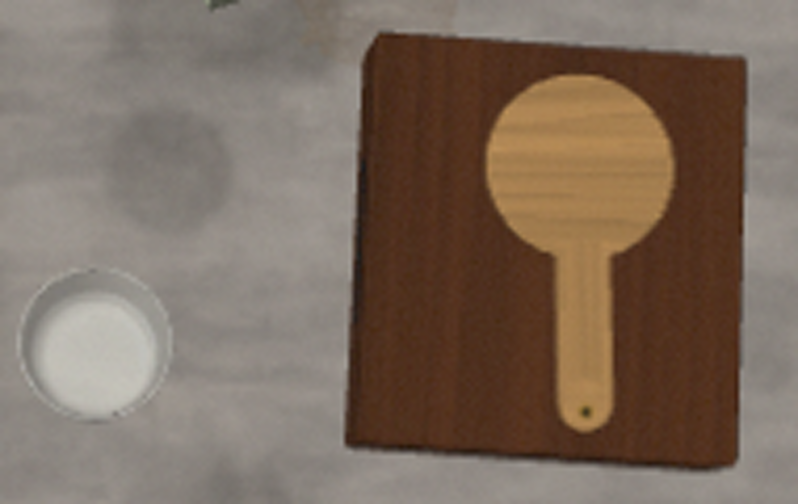

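View pics/c2.png

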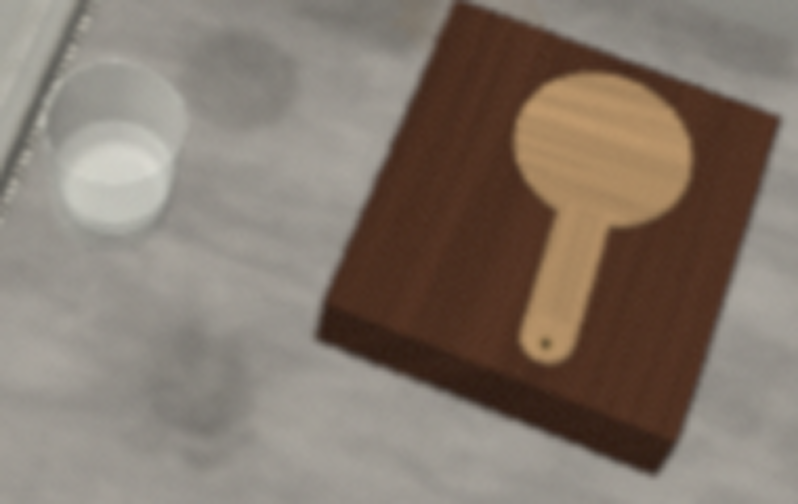

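The crops show the glass rim centred at about (342.6,267.1), the block's front corners at (402.6,291.2) and (495,296.2), and the handle tip at about (459.3,287.9).

```bash
cat >> h.py <<'E'
def todo(p,yaw):
    """shift in tool axes [mm] and turn [deg] to TCP p with tool y at world yaw [deg]"""
    s=env.state();R=np.array(s['eef_rot']);d=R.T@(np.array(p)-s['ee_pos'])*1000
    y=np.degrees(np.arctan2(R[1,1],R[0,1]))
    return s['t'],d.round(1),'turn',round(-(yaw-y),2),'F',np.round(s['wrist_force'],1),'p',np.round(s['ee_pos'],4)
E
python3 - <<'E'
from h import *
d=np.load('pics/t1.npy')
for q in[(200,100),(350,165)]:print(atd('top',*q,d[q[1],q[0]]))
print('edge',atz('top',402.6,291.2,.06),atz('top',495,296.2,.06))
print('tip',atz('top',459.3,287.9,.063))
# rim from both views: project guess circle
c=atz('top',342.6,267.1,.09)
print('rim',c, 'side rim z.09',atz('side',300+116/4.2,225+110/4.2,.09))
print('side disc',atz('side',300+603/4.2,225+150/4.2,.063),'side tip',atz('side',300+545/4.2,225+366/4.2,.063))
print(todo([.646,-.231,.13],88.5))
E
```

```text
[0.58691263 0.14925546 0.85874182]
[0.58669601 0.0355151  0.69932926]
edge [ 0.50076703 -0.10354419  0.06      ] [ 0.48634528 -0.30611161  0.06      ]
tip [ 0.50568267 -0.22748001  0.063     ]
rim [0.55230223 0.02725073 0.09      ] side rim z.09 [0.5600437  0.02633861 0.09      ]
side disc [ 0.64462738 -0.23309966  0.063     ] side tip [ 0.50399462 -0.23221867  0.063     ]
(0.1, array([-682.3, -551.2,  109.1]), 'turn', np.float64(-24.27), 'F', array([ 0.1,  0. , -0.3]), 'p', array([0.2713, 0.5622, 0.2381]))
```

play_rows:
  targets: "-682 -551 0 -24.3 0;-682 -551 0 -24.3 0;-682 -551 0 -24.3 0;-682 -551 0 -24.3 0;-682 -551 0 -24.3 0;-682 -551 0 -24.3 0;-682 -551 0 -24.3 0;-682 -551 0 -24.3 0;-682 -551 0 -24.3 0;-682 -551 0 -24.3 0;-682 -551 0 -24.3 0;-682 -551 0 -24.3 0"
  grip_force: 40

```text
t: 1.3
ee_pos: [0.5274, 0.0202, 0.239]
eef_rot: [[-1.0, 0.026, -0.0], [0.026, 1.0, 0.0], [0.0, 0.0, -1.0]]
wrist_force: [0.9, -0.0, -0.5]
grip_width: -0.0
gripper_force: 0.0
```

```bash
python3 - <<'E'
from h import *
print(todo([.646,-.231,.09],88.5))
E
```

```text
(1.3, array([-125.1, -248.1,  148.9]), 'turn', np.float64(0.01), 'F', array([ 0.9, -0. , -0.5]), 'p', array([0.5274, 0.0202, 0.239 ]))
```

play_rows:
  targets: "-125 -248 0 0 0;-125 -248 0 0 0;-125 -248 0 0 0;-125 -248 0 0 0;-125 -248 0 0 0;-125 -248 0 0 0;-125 -248 0 0 0;-125 -248 50 0 0;-125 -248 100 0 0;-125 -248 145 0 0;-125 -248 145 0 0;-125 -248 145 0 0"

```text
t: 2.5
ee_pos: [0.6448, -0.2277, 0.0934]
eef_rot: [[-1.0, 0.025, -0.003], [0.025, 1.0, 0.002], [0.003, 0.002, -1.0]]
wrist_force: [0.6, -0.6, 0.7]
grip_width: 0.0001
gripper_force: 0.0
```

```bash
python3 - <<'E'
from h import *
print(todo([.646,-.231,.071],88.5))
E
```

```text
(2.5, array([-1.3, -3.3, 22.4]), 'turn', np.float64(0.07), 'F', array([ 0.6, -0.6,  0.7]), 'p', array([ 0.6448, -0.2277,  0.0934]))
```

play_rows:
  targets: "-1 -4 8 0 0;-1 -4 14 0 0;-1 -4 18 0 0;-1 -4 20 0 0;-1 -4 21 0 0;-1 -4 21 0 0"

```text
t: 3.1
ee_pos: [0.6467, -0.233, 0.0733]
eef_rot: [[-1.0, 0.026, -0.0], [0.026, 1.0, 0.0], [0.0, 0.0, -1.0]]
wrist_force: [0.1, -0.2, 0.2]
grip_width: -0.0002
gripper_force: 0.0
```

play_rows:
  targets: "0 1 0.8 0 0;0 1 1.6 0 0;0 1 2.2 0 0;0 1 2.2 0 0"

```text
t: 3.5
ee_pos: [0.6469, -0.232, 0.0712]
eef_rot: [[-1.0, 0.026, 0.0], [0.026, 1.0, -0.0], [-0.0, -0.0, -1.0]]
wrist_force: [0.1, -0.4, 0.1]
grip_width: -0.0
gripper_force: 0.0
```

play_rows:
  targets: "0 0 0.5 0 0;0 0 1 0 0;0 0 1 0 0"

```text
t: 3.8
ee_pos: [0.6469, -0.232, 0.0711]
eef_rot: [[-1.0, 0.026, -0.0], [0.026, 1.0, 0.0], [0.0, 0.0, -1.0]]
wrist_force: [-2.1, 0.8, 4.5]
grip_width: 0.0003
gripper_force: 2.5
```

play_rows:
  targets: "0 0 0.7 0 0;0 0 0.7 0 0;4 0 0.7 0 0;10 0 0.7 0 0;16 0 0.7 0 0;22 0 0.7 0 0;28 0 0.7 0 0;32 0 0.7 0 0;32 0 0.7 0 0"

```text
t: 4.7
ee_pos: [0.6157, -0.2319, 0.0711]
eef_rot: [[-1.0, 0.026, 0.004], [0.026, 1.0, -0.002], [-0.004, -0.002, -1.0]]
wrist_force: [1.7, -0.5, 5.6]
grip_width: -0.0003
gripper_force: 3.1
```

```bash
python3 - <<'E'
from h import *
a,_=snap('top','t2');c=a[185:305,320:510,::-1]
cv2.imwrite('pics/c3.png',cv2.resize(c,None,fx=4.2,fy=4.2,interpolation=cv2.INTER_CUBIC))
E
```

```text
(no output)
```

View pics/c3.png

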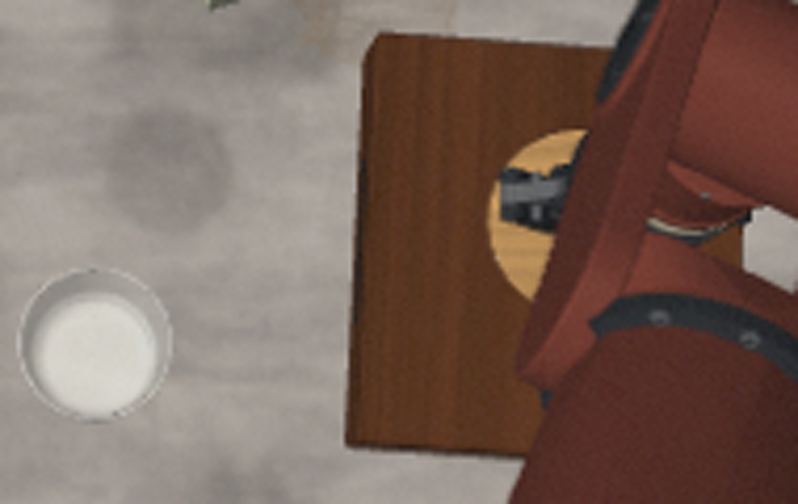

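The top edge of the disc moved from row 74 to row 129 of the crop, about 30 mm, so the cover follows the fingertips. I'll continue the slide.

play_rows:
  targets: "6 0 0.2 0 0;12 0 0.2 0 0;18 0 0.2 0 0;24 0 0.2 0 0;30 0 0.2 0 0;36 0 0.2 0 0;42 0 0.2 0 0;48 0 0.2 0 0;54 0 0.2 0 0;58 0 0.2 0 0;58 0 0.2 0 0;58 0 0 0 0"

```text
t: 5.95
ee_pos: [0.5581, -0.2307, 0.0711]
eef_rot: [[-1.0, 0.026, 0.004], [0.026, 1.0, -0.002], [-0.004, -0.002, -1.0]]
wrist_force: [2.3, -0.2, 6.2]
grip_width: 0.0
gripper_force: 2.9
```

play_rows:
  targets: "0 0 -10 0 0;0 0 -40 0 0;20 0 -80 0 40;70 0 -80 0 40;115 0 -80 0 40;115 0 -80 0 40;115 0 -80 0 40;115 0 -80 0 40"

```text
t: 6.75
ee_pos: [0.4422, -0.2269, 0.1495]
eef_rot: [[-1.0, 0.026, 0.0], [0.026, 1.0, -0.0], [-0.0, -0.0, -1.0]]
wrist_force: [0.5, -0.0, 0.3]
grip_width: 0.04
gripper_force: 0.0
```

```bash
python3 - <<'E'
from h import *
t,_=snap('top','t3');s,_=snap('side','s3')
a=cv2.resize(t[185:345,380:510,::-1],None,fx=3.5,fy=3.5,interpolation=cv2.INTER_CUBIC)
b=cv2.resize(s[225:385,390:490,::-1],None,fx=3.5,fy=3.5,interpolation=cv2.INTER_CUBIC)
b=cv2.resize(s[225:385,370:465,::-1],None,fx=3.5,fy=3.5,interpolation=cv2.INTER_CUBIC)
print(a.shape);cv2.imwrite('pics/c4.png',np.hstack([a,b]))
E
```

```text
(560, 455, 3)
```

View pics/c4.png

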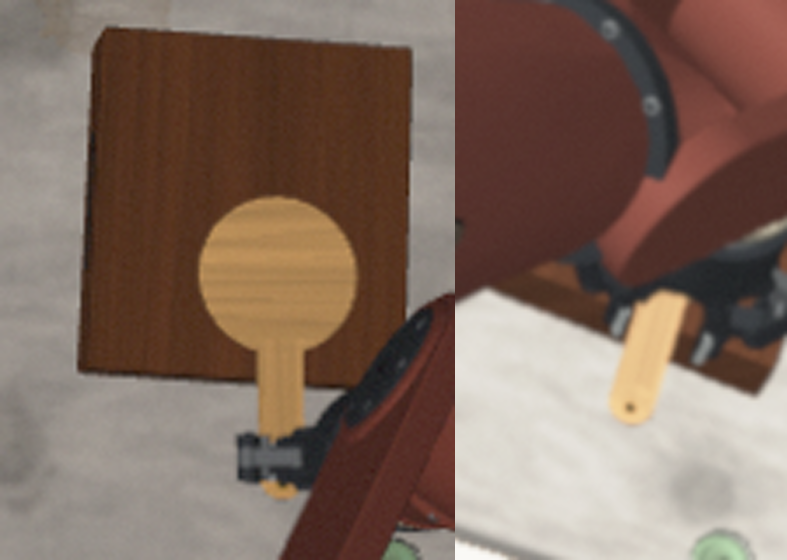

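The disc centre is at about top pixel (459.4,263.3) and the tip at about (460.3,327.3), with the handle well past the edge and the fingers straddling it.

```bash
python3 - <<'E'
from h import *
d=atz('top',459.4,263.3,.0625);t=atz('top',460.3,327.3,.0625)
print(d,t,np.linalg.norm(d-t),'side tip',atz('side',420.6,346.1,.0625))
for tip in[t]:
  a=(d-tip)/np.linalg.norm(d-tip);g=d-.112*a;print('g',g,np.degrees(np.arctan2(a[1],a[0])))
print(todo([g[0],g[1],.0615+.0-.011],88.5))
E
```

```text
[ 0.55978809 -0.23044921  0.0625    ] [ 0.42036942 -0.22580294  0.0625    ] 0.13949607017578883 side tip [ 0.42036998 -0.23203817  0.0625    ]
g [ 0.44785024 -0.22671877  0.0625    ] -1.9087328708449962
(6.85, array([-4.8,  0.6, 99.3]), 'turn', np.float64(0.05), 'F', array([-0.2, -0.6,  0.1]), 'p', array([ 0.4429, -0.2271,  0.1498]))
```

play_rows:
  targets: "-5 -1 40 0 50;-5 -1 75 0 50;-5 -1 92 0 50;-5 -1 101 0 50;-5 -1 101 0 50;-5 -1 101 0 50;-5 -1 101 0 24;-5 -1 101 0 24;-5 -1 101 0 24;-5 -1 101 0 24;-5 -1 101 0 24;-5 -1 101 0 24"
  grip_force: 60

```text
t: 8.05
ee_pos: [0.4478, -0.2285, 0.0492]
eef_rot: [[-1.0, 0.026, 0.002], [0.026, 1.0, -0.001], [-0.002, -0.001, -1.0]]
wrist_force: [2.4, -0.5, 3.1]
grip_width: 0.0263
gripper_force: 58.9
```

play_rows:
  targets: "0 0 -4 0 20;0 0 -12 0 20;0 0 -25 0 20;0 0 -45 0 20;0 0 -65 0 20;0 0 -80 0 20;0 0 -90 0 20;0 0 -90 0 20;0 0 -90 0 20"

```text
t: 8.95
ee_pos: [0.4465, -0.2277, 0.1383]
eef_rot: [[-1.0, 0.026, -0.0], [0.026, 1.0, 0.0], [0.0, 0.0, -1.0]]
wrist_force: [-0.2, 1.0, -1.3]
grip_width: 0.0259
gripper_force: 58.9
```

```bash
python3 - <<'E'
from h import *
t,d=snap('top','t4');s,_=snap('side','s4')
a=cv2.resize(t[185:345,380:510,::-1],None,fx=3.5,fy=3.5,interpolation=cv2.INTER_CUBIC)
b=cv2.resize(s[185:345,370:465,::-1],None,fx=3.5,fy=3.5,interpolation=cv2.INTER_CUBIC)
cv2.imwrite('pics/c5.png',np.hstack([a,b]))
print(todo([.44,0.03,.14],88.5))
for v in range(238,285,6):print(v,d[v,440:475:8],atd('top',456,v,d[v,456]).round(4))
E
```

```text
(9.05, array([ 12.6, 257.1,  -2.3]), 'turn', np.float64(0.02), 'F', array([-0.3,  0.5, -0.9]), 'p', array([ 0.446 , -0.2273,  0.1373]))
238 [1.1744553 1.1688111 1.1708452 1.0766143 1.0816185] [ 0.6166 -0.2263  0.0601]
244 [1.1675283 1.1706145 1.078969  1.077485  1.0772773] [ 0.5894 -0.2036  0.1491]
250 [1.1656609 1.0770048 1.0772877 1.0746471 1.0785227] [ 0.5771 -0.203   0.1491]
256 [1.1672101 1.0742812 1.0757865 1.0744628 1.0756567] [ 0.5647 -0.2025  0.1489]
262 [1.1611801 1.068836  1.0755464 1.0710627 1.0751107] [ 0.5526 -0.2022  0.1474]
268 [1.1594623 1.0693042 1.0698082 1.0705363 1.0740511] [ 0.5399 -0.2006  0.1514]
274 [1.1562128 1.1630082 1.0676199 1.0717031 1.0704054] [ 0.5277 -0.1999  0.1519]
280 [1.1590155 1.1567949 1.157253  1.071255  1.0654197] [ 0.5233 -0.2216  0.0608]
```

View pics/c5.png

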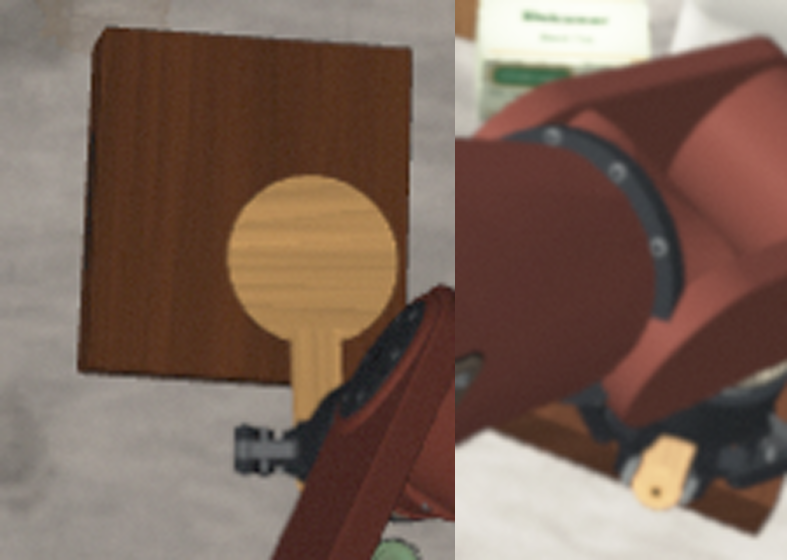

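The cover is off the block and level, at z of about 0.149–0.151. The disc centre is at about top pixel (469.1,259). Next I'll check the tilt and fit the glass rim position using both views.

```bash
python3 - <<'E'
from h import *
from scipy.optimize import least_squares
d=np.load('pics/t4.npy');P=[]
for v in range(240,278):
  for u in range(448,492):
    if (u-469.1)**2+(v-259)**2<19**2: P.append(atd('top',u,v,d[v,u]))
P=np.array(P);P=P[abs(P[:,2]-.15)<.01]
c=np.linalg.lstsq(np.c_[P[:,:2]-P[:,:2].mean(0),np.ones(len(P))],P[:,2],rcond=None)[0];print('tilt deg',np.degrees(c[:2]),c[2],P[:,:2].mean(0))
D=atz('top',469.1,259,c[2]);s=env.state();print('disc',D,'disc-tcp',D-s['ee_pos'])
th=np.linspace(0,2*np.pi,180)
def ext(n,x,y,z,r=.0395):
  q=np.array([proj(n,[x+r*np.cos(t),y+r*np.sin(t),z]) for t in th]);return q[:,0].min(),q[:,0].max(),q[:,1].min(),q[:,1].max()
f=4.2
T=[320+18/f,320+172/f,185+267/f,185+422/f]
S=[300+47/f,300+187/f,225+60/f]
for w in('top','side','both'):
  def r(p):
    a=np.array(ext('top',*p,.09))-T;b=np.array(ext('side',*p,.09)[:3])-S
    return a if w=='top' else b if w=='side' else np.r_[a,b]
  q=least_squares(r,[.553,.027],diff_step=1e-3);print(w,q.x,q.fun.round(2))
E
```

```text
tilt deg [-0.25885145  0.4058611 ] 0.1506412384353557 [ 0.55801366 -0.22855352]
disc [ 0.55794488 -0.22854247  0.15064124] disc-tcp [ 0.11198121 -0.00123497  0.01329679]Traceback (most recent call last):
  File "<stdin>", line 20, in <module>
    return func(*args, **kwargs)
    result = trf(vector_fun.fun, vector_fun.jac, x0, f0, J0, lb, ub, ftol, xtol,
                 gtol, max_nfev, x_scale, loss_function, tr_solver,
                 tr_options.copy(), verbose, callback=callback_wrapped)
    return trf_no_bounds(
        fun, jac, x0, f0, J0, ftol, xtol, gtol, max_nfev, x_scale,
        loss_function, tr_solver, tr_options, verbose, callback=callback)
    J = jac(x)
    self._update_jac()
    ~~~~~~~~~~~~~~~~^^
    self.J = self.jac_wrapped(xp_copy(self.x), f0=self.f)
             ~~~~~~~~~~~~~~~~^^^^^^^^^^^^^^^^^^^^^^^^^^^^
    J, dct = approx_derivative(
             ~~~~~~~~~~~~~~~~~^
        self.fun,
        ^^^^^^^^^
    ...<2 lines>...
        **self.finite_diff_options,
        ^^^^^^^^^^^^^^^^^^^^^^^^^^^
    )
    ^
    J, _nfev = _dense_difference(fun_wrapped, x0, f0, h,
               ~~~~~~~~~~~~~~~~~^^^^^^^^^^^^^^^^^^^^^^^^
                             use_one_sided, method,
                             ^^^^^^^^^^^^^^^^^^^^^^
                             mf)
                             ^^^
    df = [f_eval - f0 for f_eval in f_evals]
                                    ^^^^^^^
    f = np.atleast_1d(self.fun(x, *self.args, **self.kwargs))
                      ~~~~~~~~^^^^^^^^^^^^^^^^^^^^^^^^^^^^^^
    return np.atleast_1d(self.fun(x))
                         ~~~~~~~~^^^
    return self.f(x, *self.args, **self.kwargs)
           ~~~~~~^^^^^^^^^^^^^^^^^^^^^^^^^^^^^^
  File "<stdin>", line 18, in r
  File "<stdin>", line 12, in ext
  File "h.py", line 17, in proj
    c=env.calibration(n);K=np.array(c['intrinsics']);T=np.array(c['pose'])
ValueError: time passes only in moves, steps and waits
```

```bash
python3 - <<'E'
import h
from h import *
from scipy.optimize import least_squares
C={n:env.calibration(n) for n in('top','side')}
class E_: calibration=staticmethod(lambda n:C[n])
st=env.state();h.env=E_
th=np.linspace(0,2*np.pi,90)
def ext(n,x,y,z,r=.0395):
  q=np.array([proj(n,[x+r*np.cos(t),y+r*np.sin(t),z]) for t in th]);return q[:,0].min(),q[:,0].max(),q[:,1].min(),q[:,1].max()
f=4.2
T=[320+18/f,320+172/f,185+267/f,185+422/f]
S=[300+47/f,300+187/f,225+60/f]
for w in('top','side','both'):
  def r(p):
    a=np.array(ext('top',*p,.09))-T;b=np.array(ext('side',*p,.09)[:3])-S
    return a if w=='top' else b if w=='side' else np.r_[a,b]
  q=least_squares(r,[.553,.027],diff_step=1e-3);print(w,q.x,q.fun.round(2))
g=q.x
h.env=env
print(todo([g[0]-.112,g[1]+.0012,.115],88.5))
E
```

```text
top [0.55264817 0.0271923 ] [-0.15  0.15  0.08 -0.08]
side [0.55384168 0.02357241] [-0.64  0.64 -0.03]
both [0.55322807 0.02550457] [ 0.64  0.93 -0.2  -0.37 -1.53 -0.24 -0.06]
(9.05, array([ 11.2, 253.8,  22.7]), 'turn', np.float64(0.02), 'F', array([-0.3,  0.5, -0.9]), 'p', array([ 0.446 , -0.2273,  0.1373]))
```

play_rows:
  targets: "1 10 0 0 20;2 35 0 0 20;3 65 0 0 20;4 95 0 0 20;6 125 0 0 20;7 155 0 0 20;9 185 0 0 20;10 215 5 0 20;12 240 10 0 20;12 253 18 0 20;12 256 22 0 20;12 256 22 0 20"

```text
t: 10.25
ee_pos: [0.4404, 0.0285, 0.1152]
eef_rot: [[-1.0, 0.025, -0.003], [0.025, 1.0, -0.0], [0.003, -0.0, -1.0]]
wrist_force: [-1.1, -0.6, 0.1]
grip_width: 0.026
gripper_force: 58.9
```

```bash
python3 - <<'E'
from h import *
t,d=snap('top','t5');s,_=snap('side','s5')
a=cv2.resize(t[200:330,290:400,::-1],None,fx=4,fy=4,interpolation=cv2.INTER_CUBIC)
b=cv2.resize(s[200:330,290:375,::-1],None,fx=4,fy=4,interpolation=cv2.INTER_CUBIC)
cv2.imwrite('pics/c6.png',np.hstack([a,b]))
print(todo([.4407,.0284,.0835],88.5), d[262,340:350])
E
```

```text
(10.35, array([ 0.8,  0.7, 32.7]), 'turn', np.float64(-0.01), 'F', array([ 0.6,  0.4, -0.7]), 'p', array([0.4414, 0.0277, 0.1162])) [1.0950137 1.0989842 1.0970945 1.0938497 1.09653   1.0964698 1.0980965
 1.0943317 1.0934808 1.0923572]
```

View pics/c6.png

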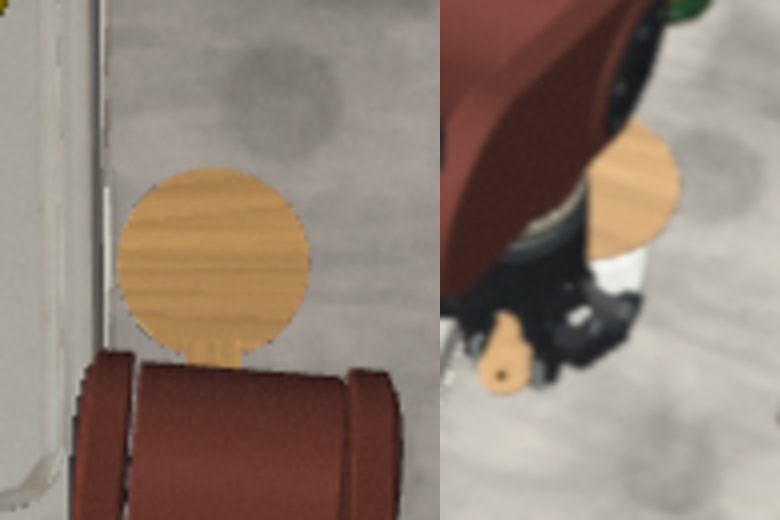

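The disc is over the glass, centred at about top pixel (343.1,265.7).

```bash
python3 - <<'E'
from h import *
D=atz('top',343.1,265.8,.1285);print(D,'err',D[:2]-[.5526,.0272]); T=atz('top',343.1,200+167/4,.1285);print('via top edge x',T[0]-.05)
E
```

```text
[0.55062109 0.02728808 0.1285    ] err [-1.97891321e-03  8.80798926e-05]
via top edge x 0.5508887328272247
```

play_rows:
  targets: "-1.5 0 6 0 20;-1.5 0 14 0 20;-1.5 0 22 0 20;-1.5 0 27 0 20;-1.5 0 30 0 20;-1.5 0 31 0 20;-1.5 0 31 0 20;-1.5 0 31 0 20"

```text
t: 11.15
ee_pos: [0.4432, 0.0283, 0.0857]
eef_rot: [[-1.0, 0.026, 0.001], [0.026, 1.0, -0.0], [-0.001, -0.0, -1.0]]
wrist_force: [-1.0, -0.2, -0.0]
grip_width: 0.0258
gripper_force: 58.9
```

play_rows:
  targets: "0 0 0.5 0 20;0 0 1 0 20;0 0 1.5 0 20;0 0 2 0 20;0 0 2 0 20"

```text
t: 11.65
ee_pos: [0.4428, 0.0283, 0.0833]
eef_rot: [[-1.0, 0.026, -0.0], [0.026, 1.0, 0.0], [0.0, -0.0, -1.0]]
wrist_force: [0.4, 0.1, -0.3]
grip_width: 0.026
gripper_force: 58.9
```

play_rows:
  targets: "0 0 0.5 0 20;0 0 1 0 20;0 0 1.5 0 20;0 0 1.5 0 20;0 0 1.5 0 20"

```text
t: 12.15
ee_pos: [0.4429, 0.0283, 0.0819]
eef_rot: [[-1.0, 0.026, -0.0], [0.026, 1.0, 0.0], [0.0, -0.0, -1.0]]
wrist_force: [0.7, -0.0, -0.1]
grip_width: 0.0261
gripper_force: 58.9
```

play_rows:
  targets: "0 0 0.5 0 20;0 0 1 0 20;0 0 1 0 20;0 0 1 0 20"

```text
t: 12.55
ee_pos: [0.4429, 0.0283, 0.0809]
eef_rot: [[-1.0, 0.026, 0.0], [0.026, 1.0, -0.0], [-0.0, -0.0, -1.0]]
wrist_force: [-0.0, 0.1, -0.3]
grip_width: 0.0257
gripper_force: 59.0
```

play_rows:
  targets: "0 0 0.5 0 20;0 0 1 0 20;0 0 1 0 20;0 0 1 0 20"

```text
t: 12.95
ee_pos: [0.443, 0.0283, 0.08]
eef_rot: [[-1.0, 0.026, 0.0], [0.026, 1.0, -0.0], [-0.0, -0.0, -1.0]]
wrist_force: [-0.6, 0.4, 0.4]
grip_width: 0.0257
gripper_force: 59.0
```

```bash
python3 - <<'E'
from h import *
t,d=snap('top','t6');im=t
P=np.array([atd('top',u,v,d[v,u]) for v in range(250,280,2) for u in range(328,358,2)])
P=P[abs(P[:,2]-.093)<.012];c=np.linalg.lstsq(np.c_[P[:,:2]-P[:,:2].mean(0),np.ones(len(P))],P[:,2],rcond=None)[0]
print('tilt',np.degrees(c[:2]),'top z',c[2]);s=env.state();print(s['wrist_force'],s['wrist_torque'])
E
```

```text
tilt [0.55440456 0.10258215] top z 0.09381525465827885
[ 0.29120108 -0.21767854  0.22427024] [0.04320751 0.02041321 0.02766552]
```

play_rows:
  targets: "0 0 0.5 0 20;0 0 0.8 0 20;0 0 0.8 0 20;0 0 0.8 0 20"

```text
t: 13.4
ee_pos: [0.443, 0.0283, 0.0792]
eef_rot: [[-1.0, 0.026, 0.0], [0.026, 1.0, -0.0], [-0.0, -0.0, -1.0]]
wrist_force: [-0.1, -0.1, 1.2]
grip_width: 0.0262
gripper_force: 59.1
```

play_rows:
  targets: "0 0 0.4 0 20;0 0 0.4 0 20;0 0 0.4 0 20"

```text
t: 13.7
ee_pos: [0.443, 0.0283, 0.0788]
eef_rot: [[-1.0, 0.026, 0.0], [0.026, 1.0, -0.0], [-0.0, -0.0, -1.0]]
wrist_force: [0.0, 0.2, 0.7]
grip_width: 0.026
gripper_force: 59.1
```

```bash
python3 - <<'E'
from h import *
t,d=snap('top','t7')
P=np.array([atd('top',u,v,d[v,u]) for v in range(250,280,1) for u in range(328,358,1)])
P=P[abs(P[:,2]-.093)<.012];c=np.linalg.lstsq(np.c_[P[:,:2]-P[:,:2].mean(0),np.ones(len(P))],P[:,2],rcond=None)[0]
print('tilt',np.degrees(c[:2]),'top z',c[2])
for v in range(225,300,1):print(v,t[v,343],end=' ')
print()
for u in list(range(312,325))+list(range(362,374)):print(u,t[266,u],end=' ')
E
```

```text
tilt [0.93467165 0.31038155] top z 0.09398219557565711
225 [144 139 132] 226 [151 144 137] 227 [152 144 139] 228 [154 147 141] 229 [154 147 140] 230 [154 146 139] 231 [151 144 137] 232 [150 143 137] 233 [152 146 138] 234 [153 146 140] 235 [153 145 140] 236 [157 151 143] 237 [158 151 145] 238 [160 152 145] 239 [162 154 145] 240 [157 150 142] 241 [159 151 143] 242 [161 148 138] 243 [176 140 100] 244 [177 135  83] 245 [174 133  82] 246 [170 131  82] 247 [166 127  81] 248 [165 126  78] 249 [174 134  85] 250 [179 139  88] 251 [185 143  90] 252 [185 143  88] 253 [185 142  88] 254 [175 135  84] 255 [174 133  83] 256 [176 135  85] 257 [173 132  83] 258 [180 139  87] 259 [188 144  89] 260 [190 146  90] 261 [187 142  86] 262 [186 142  89] 263 [179 137  87] 264 [170 131  83] 265 [170 130  84] 266 [174 133  84] 267 [171 133  83] 268 [165 128  80] 269 [172 131  81] 270 [177 136  85] 271 [179 138  86] 272 [180 137  87] 273 [177 137  88] 274 [175 134  87] 275 [180 137  87] 276 [179 137  85] 277 [175 132  81] 278 [173 133  82] 279 [165 126  79] 280 [162 124  78] 281 [168 130  81] 282 [170 131  84] 283 [171 131  84] 284 [173 132  84] 285 [178 137  86] 286 [175 134  83] 287 [171 132  82] 288 [171 131  83] 289 [170 133  83] 290 [173 133  82] 291 [163 124  78] 292 [76 51 37] 293 [57 29 28] 294 [64 37 30] 295 [68 36 33] 296 [73 40 34] 297 [77 41 35] 298 [81 44 39] 299 [81 43 36] 
312 [157 150 141] 313 [102  98  93] 314 [88 86 83] 315 [85 82 74] 316 [194 191 180] 317 [182 179 168] 318 [136 132 125] 319 [160 138 113] 320 [178 137  89] 321 [180 138  86] 322 [179 138  86] 323 [181 138  86] 324 [180 137  86] 362 [172 133  85] 363 [170 129  81] 364 [172 133  83] 365 [172 131  82] 366 [147 132 116] 367 [146 141 134] 368 [148 143 138] 369 [146 140 135] 370 [145 138 133] 371 [147 140 134] 372 [145 140 133] 373 [149 144 138]
```

```bash
python3 - <<'E'
from h import *
print(atz('top',343,242.6,.0935)[0]-.05, atz('top',342.8,266,.0935), 'goal',[.5526,.0272])
E
```

```text
0.5547191861786128 [0.55425629 0.02688174 0.0935    ] goal [0.5526, 0.0272]
```

play_rows:
  targets: "0 0 -1.5 0 20;0 0 -2.5 0 20;1 0 -2.5 0 20;2 0 -2.5 0 20;2 0 -1.5 0 20;2 0 -0.7 0 20;2 0 -0.5 0 20;2 0 -0.5 0 20"

```text
t: 14.55
ee_pos: [0.4409, 0.0284, 0.0792]
eef_rot: [[-1.0, 0.026, -0.0], [0.026, 1.0, 0.0], [0.0, -0.0, -1.0]]
wrist_force: [-0.4, 0.4, 0.6]
grip_width: 0.026
gripper_force: 59.0
```

play_rows:
  targets: "0 0 0 0 28;0 0 0 0 30;0 0 0 0 32;0 0 0 0 36;0 0 0 0 40;0 0 0 0 44;0 0 0 0 44;0 0 0 0 44"

```text
t: 15.35
ee_pos: [0.4409, 0.0284, 0.0792]
eef_rot: [[-1.0, 0.026, 0.0], [0.026, 1.0, -0.0], [-0.0, -0.0, -1.0]]
wrist_force: [0.1, -0.7, 0.1]
grip_width: 0.0437
gripper_force: 0.0
```

play_rows:
  targets: "0 0 -8 0 44;0 0 -25 0 44;0 0 -50 0 44;0 0 -90 0 44;30 -30 -120 0 44;60 -80 -120 0 44;60 -130 -120 0 44;60 -180 -120 0 44;60 -200 -120 0 44;60 -200 -120 0 44;60 -200 -120 0 44"

```text
t: 16.45
ee_pos: [0.3756, -0.1703, 0.1996]
eef_rot: [[-1.0, 0.028, 0.0], [0.028, 1.0, 0.0], [-0.0, 0.0, -1.0]]
wrist_force: [0.5, -0.0, -0.4]
grip_width: 0.0443
gripper_force: 0.0
```

```bash
python3 - <<'E'
from h import *
t,d=snap('top','t8');s,_=snap('side','s8')
a=cv2.resize(t[210:330,230:400,::-1],None,fx=3,fy=3,interpolation=cv2.INTER_CUBIC)
b=cv2.resize(s[210:330,230:320,::-1],None,fx=3,fy=3,interpolation=cv2.INTER_CUBIC)
b=cv2.resize(s[200:320,280:370,::-1],None,fx=3,fy=3,interpolation=cv2.INTER_CUBIC)
cv2.imwrite('pics/c7.png',np.hstack([a,b]))
P=np.array([atd('top',u,v,d[v,u]) for v in range(250,280,1) for u in range(328,358,1)])
P=P[abs(P[:,2]-.093)<.012];c=np.linalg.lstsq(np.c_[P[:,:2]-P[:,:2].mean(0),np.ones(len(P))],P[:,2],rcond=None)[0]
print('tilt',np.degrees(c[:2]),'top z',c[2])
E
```

```text
tilt [-0.07422422  0.15250805] top z 0.09365650844992976
```

View pics/c7.png

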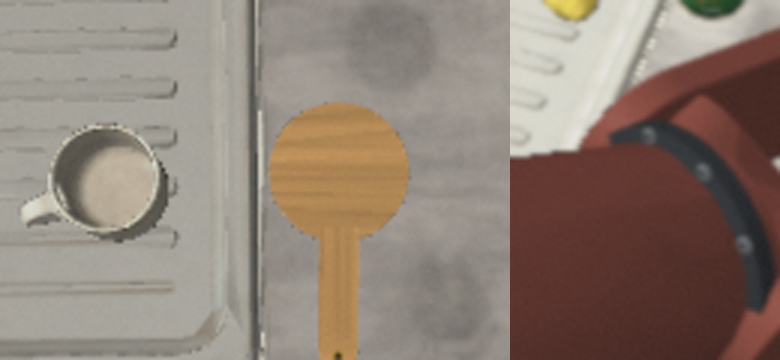

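The cover lies flat (tilt under 0.2°). The disc centre, at about (342.8,267), matches the rim centre, and the mug hasn't moved.

```bash
python3 -c "
from workcell import env
print(env.job_done())"
```

```text
the job is handed in; nothing more can be done
None
```

The cover lies flat on the glass (tilt under 0.2°), centred to within about 1 mm by the top camera, with the mug and glass left standing; I handed the job in at about 16.5 s, and no verdict came back.

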